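# Stand the picture frame on the two pegs of its display stand

### The job

Lift the larger wooden picture frame out of the storing rack and, keeping it upright, hang it on the display stand: line up the two holes under its bottom rail with the two steel pegs, feeling for them with a light touch, then lower it gently until it is fully home on both, and let go. Never force or drop it, and leave the other things on the table where they are.

Things in the scene. Friction and masses are not known exactly. Their poses are not given: they have to be found in the camera images.
- frame_mid (a point): Centre of the larger picture frame (loose, pale beech, two-sided, 340 to 530 g): 240 mm long (y), 24 mm thick (x), 178 mm tall (z); underside 89 mm below, top edge 89 mm above. It stands upright in one of the rack's two slots. Top rail 26 mm tall, good to pinch across its 24 mm from above. The frame is the same either way round.
- frame_foot (a point): Middle of the frame's flat underside (same axes). In the underside are two blind round holes, 13 mm wide and 26 mm deep, on the middle line of the thickness (x = 0), at y = -80 and 80 mm.
- stand: Display stand: low beech plinth 360 mm long (y), 84 mm wide (x), 28 mm tall to the top of the slotted aluminium channel let into it; it stands fast. Origin at the centre of its underside, z up. A frame set on it stands along y, over the channel's middle line (x = 0).
- stand_top (a point): Middle of the channel's top face (stand's axes). A steel bar 3 mm thick, 26 mm wide lies on it, with two upright pegs 10 mm thick, 160 mm apart along y, at x = 0. The bar is clamped anywhere along y: the point midway between the pegs is up to 20 mm either way from here, not reported, to be seen or felt. It does not shift under load.
- stand_seat (a point): Point 31 mm above the table at the stand's middle, level with the bar's top face, on which the seated underside rests. Peg tips stand 22 mm higher and are coned over their top 3 mm to 7 mm wide. Two brass clamp nuts 8 mm tall (studs 13 mm) sit 136 mm either side of the bar's middle, clear of a seated frame. Press or strike rail, pegs and bar with no more than 30 N.
- rack: Storing rack, a fixed wooden board 112 x 260 mm (x, y), 12 mm thick, with three upright strips along y, 12 mm thick and 30 mm tall, at x = -40, 0 and 40 mm, that leave two slots 28 mm wide at x = -20 and 20 mm; frames in it rest on the board, 12 mm above the table. Origin at the centre of its underside.
- small_frame_mid (a point): Centre of a smaller dark wooden frame, 118 mm long, 18 mm thick, 84 mm tall, standing loose in the other slot of the rack; to be left there.
- stapler: Desk stapler on the table, 130 mm long (x), 30 mm wide, 54 mm tall, between rack and stand; origin under its centre. Leave it alone.
- eye_dish: Round clear dish of stick-on eyes, 84 mm wide, 22 mm tall, beyond the stand and rack; origin under its centre. Leave it alone.
- empty_dish: The same dish, empty. Leave it alone.
- glue_stick: Glue stick standing upright, 29 mm wide, 99 mm tall; origin under its centre. Leave it alone.
- pencil_cup: White cup of pencils, 76 mm wide, 150 mm tall with the pencils; origin under its centre. Leave it alone.

How it is judged:
On the way:
1. the frame has been lifted upright out of the rack (height (world z) of frame_mid above 0.145 m and angle between frame_mid's own z axis and vertical below 0.2 rad and contact force between frame and rack below 0.1 N), for 0.2 s.
At the end, for the whole second after the job is handed in: the frame stands upright (within 0.04 rad) at rest on the stand's peg bar with both pegs in its holes: its underside within 2.5 mm of the bar's top face, its middle line within 5 mm of the stand's and parallel to it within 0.06 rad, its middle within 25 mm of the stand's middle (z of frame_mid in the frame of stand between 0.117 and 0.1225 m and x of frame_mid in the frame of stand between -0.005 and 0.005 m and y of frame_mid in the frame of stand between -0.025 and 0.025 m and angle between frame_mid's own z axis and vertical below 0.04 rad and angle between the y axis of frame_mid and the y axis of stand, either way round below 0.06 rad and linear speed of frame below 0.02 m/s); the robot touches nothing.
It fails at once if the frame is pressed, struck or dropped on the stand or its pegs harder than 30 N (contact force between frame and stand above 30 N).
It fails at once if the frame tips by more than 0.5 rad (angle between frame_mid's own z axis and vertical above 0.5 rad).
It fails at once if another thing is moved by more than 25 mm (distance of any of small_frame_mid, stapler, eye_dish, empty_dish, glue_stick, pencil_cup from where it was at the start of the episode above 0.025 m).
It also fails if it takes over 64 s, if anything falls off the work surface, if the arm or the gripper's body presses on something with over 40 N, if the wrist force passes 120 N, or if a joint passes its speed limit or range.

### The arm

A 6-joint arm with a two-finger parallel gripper is mounted at the origin on the work surface. World frame = base frame: x ahead of the robot, y to its left, z up, the work surface at z = 0. Lengths are in m, angles in rad, forces in N, time in s.
With the tool pointing down it reaches from about 0.35 to 0.725 m from the base axis. Payload 4.3 kg.
Tool frame: the origin (TCP) lies between the finger pads; the fingertips stand 14 mm ahead of it and the grasp point (between the pads) lies 5 mm behind it; z points along the fingers, x is the direction in which the jaws open and shut, and the axes are right-handed (so a half turn about z gives the same grasp; the last joint's range is limited). The gripper opens to 85 mm and grips with 20 to 120 N. Pads are 22 mm wide; open, the fingers measure 114 mm over their backs; the gripper's body (76 mm by 85 mm) begins 54 mm behind the grasp point. The pads swing forward as they close: fully open they stand 13 mm farther back than shut.
Start: joints at [1.055, 0.377, 0.081, 1.274, 0, 1.46], TCP at [0.227, 0.528, 0.245] pointing down, gripper open.
Joint ranges: [-2.72, 2.72], [-0.84, 1.66], [-1.02, 1.22], [-1.77, 2.12], [-1.37, 1.28], [-3.14, 3.14]. Speed limits (rad/s): [2.57, 2.57, 3.14, 3.14, 3.14, 3.14].

### API

Orientations are given as [roll, pitch, yaw] about the fixed x, y, z axes, in that order (R = Rz(yaw) Ry(pitch) Rx(roll)).
In Python, from workcell import arm gives the robot as it stands. The module is installed in compiled form; this text tells all that it offers.
- The arm moves only by the shell command python3 -m inch 'ROWS'. ROWS is text: rows parted by semicolons, each of 7 numbers parted by spaces: the turn, a rotation vector about the tool's x, y, z in rad, then the shift along the tool's x, y, z in mm, then the opening, from -1 (shut) to 1 (fully open), so that 0 is half open. A call has 1 to 12 rows; each row is the pose to reach, as a shift and turn from the pose measured when the call began, along the tool's axes at that moment; what a row does not reach only later rows make up. A row lasts 1/8 s, in which the tool goes at most 62.5 mm and 10.7 degrees, less where a joint would pass 70% of its speed; a pose out of reach is approached as far as the arm can. A call with a gripper value outside its range is refused whole. The fingers move at their own pace and stop on an object; the grip force is fixed at half the most. Time passes only in rows, so rows that repeat a pose let the fingers close. It gives the time, the measured TCP pose, the force and the opening at its end, in the units of the state.
- arm.get_obs(): the state, without advancing time (a new reading comes with each control period).
- arm.grab_frame(name): name is "side" or "top"; returns (picture, depth): 400x640x3 uint8, red, green, blue; 400x640 float32, m along the optical axis (not along the pixel's ray), 0 where there is no reading.
- arm.get_calibration(name): a dict with "fovy" (degrees; the focal length in pixels is half the picture's height over the tangent of half this angle, whatever the lens; pixels are square), "cx", "cy" (the principal point, pixels), "distortion" ([k1, k2, p1, p2, k3] as OpenCV has them; the pictures are not rectified), "cam_to_world" (4x4, takes a point from camera to world coordinates). Camera axes: x right, y down, z forward; pixel columns grow to the right and rows downward; lengths in m; the calibration is good to about 2 mm. A picture is of the moment at which its call begins. get_calibration takes no time and is no camera call.
- arm.job_done(): hands the job in, once; it reports no verdict.
Trained networks look in the newest picture that a camera, given by its name, has taken for a name from the list of things; names that differ only in an ending like _2 or _b are one class to them, and where a whole thing is asked for, a point or a joint stands for the part that bears it (a point fixed in the world has none). Each returns a list of dicts, best first, with "confidence" (0 to 1); they miss things now and then, are a little off and sometimes report something else, mostly with a low value. They report only what shows in the picture. A call takes as long as a camera call.
- arm.masks_of(camera, target): "mask" (400x640 bool, what is visible of it) and "box" ([left, top, right, bottom] in pixels, round what is visible of it).
- arm.mark_of(camera, target): "centre" ([row, column] in pixels: a listed point, or the origin of a listed thing).
The state is a dict: "time": time; "qpos": joint angles; "qd": joint speeds; "tau": joint torques, N m; "eef_pos": TCP position; "eef_rot": TCP orientation; "ft_force": force on the tool from outside, world axes, zero at the start; "moment": the same for the moment, N m; "gripper_width": finger opening in m.
Only numpy, scipy, OpenCV 4.12 (cv2) and the standard library are available. Lean on these libraries where they do the work, as an engineer would, in place of code of your own. Each camera call takes 0.05 s, during which the arm holds its last target. There are 200 camera calls.

## Working session

There is one attempt and no reset: what is moved stays moved. The work goes in short steps, Python scripts to look and compute and a shell command to move; the robot and the scene stay as the last step left them, time stands still between calls to the robot, and variables do not carry over. Pictures are saved under pics/ and viewed, about 8 in all and at most 12, crops included, and the job is handed in when it is done.

```bash
mkdir -p pics; cat > h.py <<'E'
import numpy as np, cv2
from workcell import arm
def K(n):
    c=arm.get_calibration(n); f=200/np.tan(np.radians(c["fovy"])/2)
    return np.array([[f,0,c["cx"]],[0,f,c["cy"]],[0,0,1]]),np.array(c["distortion"],float),np.array(c["cam_to_world"])
def ray(n,rc):
    k,d,T=K(n); rc=np.atleast_2d(rc).astype(float)
    p=cv2.undistortPoints(rc[:,::-1].reshape(-1,1,2).copy(),k,d).reshape(-1,2)
    return T[:3,3],np.c_[p,np.ones(len(p))]@T[:3,:3].T
def atz(n,rc,z):
    o,r=ray(n,rc); return o+r*((z-o[2])/r[:,2])[:,None]
def atd(n,rc,dep):
    o,r=ray(n,rc); return o+r*np.asarray(dep)[:,None]
def cloud(n,mask,dep):
    rc=np.argwhere(mask&(dep>0)); return atd(n,rc,dep[rc[:,0],rc[:,1]])
E
python3 - <<'E'
from h import *
np.set_printoptions(precision=4,suppress=True)
ims=[]
for n in("side","top"):
    im,d=arm.grab_frame(n); np.savez(f"{n}0.npz",im=im,d=d); cv2.imwrite(f"pics/{n}0.png",im[...,::-1])
    print(n,K(n)[2][:3,3],K(n)[2][:3,2])
    for t in("frame_mid","stand_top","stand_seat","rack","small_frame_mid","stapler","glue_stick","pencil_cup","eye_dish","empty_dish"):
        r=arm.mark_of(n,t); print(t,[(np.round(x["centre"],1),round(x["confidence"],2)) for x in r[:2]])
    for t in("frame_mid","stand"):
        r=arm.masks_of(n,t)
        for x in r[:1]:
            np.save(f"{n}_{t}.npy",x["mask"]); P=cloud(n,x["mask"],d); print(t,x["box"],x["confidence"],P.min(0),P.max(0),np.median(P,0))
print(arm.get_obs())
E
```

```text
side [ 0.5565 -0.7211  0.6042] [ 0.0902  0.8174 -0.5689]
frame_mid [(array([144.7, 247.4]), 0.57)]
stand_top [(array([322.9, 232.8]), 0.98)]
stand_seat [(array([321.4, 235.5]), 0.65)]
rack [(array([181.7, 261.5]), 0.76)]
small_frame_mid [(array([161. , 265.8]), 0.66)]
stapler [(array([233.7, 247.1]), 0.59)]
glue_stick [(array([164.4, 347.5]), 0.75)]
pencil_cup [(array([309.9, 384.8]), 0.93), (array([321.6, 235.3]), 0.73)]
eye_dish [(array([197.9, 357.9]), 0.83)]
empty_dish [(array([238.1, 378.6]), 0.83)]
frame_mid [235.3, 91.0, 259.4, 198.2] 0.77 [ 0.4512  0.0945 -0.5074] [0.5264 2.0123 0.1929] [0.503  0.1592 0.1211]
stand [212.1, 247.8, 274.0, 397.4] 0.93 [ 0.4236 -0.3934  0.0001] [ 0.5328 -0.0726  0.0556] [ 0.4807 -0.2714  0.0276]
top [ 0.512  -0.0023  1.0009] [ 0.1296  0.006  -0.9915]
frame_mid [(array([267. , 204.5]), 0.61), (array([251.9, 220.3]), 0.29)]
stand_top [(array([272.5, 433.5]), 0.9), (array([253.9, 219.3]), 0.6)]
stand_seat [(array([273.2, 436.9]), 0.67)]
rack [(array([251. , 222.9]), 0.75)]
small_frame_mid [(array([140.4, 334. ]), 0.59)]
stapler [(array([264.5, 309.5
[... 229 characters left out ...]
4.6]), 0.83)]
frame_mid [127.2, 251.7, 272.0, 278.7] 0.55 [ 0.4725  0.107  -0.0005] [0.5252 0.4296 0.194 ] [0.5016 0.2186 0.1893]
stand [349.1, 249.0, 521.0, 301.4] 0.74 [ 0.4199 -0.4355 -0.0035] [ 0.5326 -0.0663  0.0553] [ 0.4766 -0.243   0.0267]
{'time': 1.3, 'qpos': array([ 1.0547,  0.3773,  0.081 ,  1.2744, -0.    ,  1.4605]), 'qd': array([ 0.0011, -0.    , -0.0023,  0.0002,  0.0002, -0.0008]), 'tau': array([ -0.0009, -46.3522,  27.0152,   0.0006,  -0.0002,   0.    ]), 'eef_pos': array([0.227 , 0.5283, 0.2453]), 'eef_rot': array([ 3.1416, -0.0001,  1.165 ]), 'ft_force': array([ 0.121 ,  0.5441, -0.5785]), 'moment': array([-0.0164, -0.0098,  0.0103]), 'gripper_width': 0.08560353447849267}
```

View pics/top0.png

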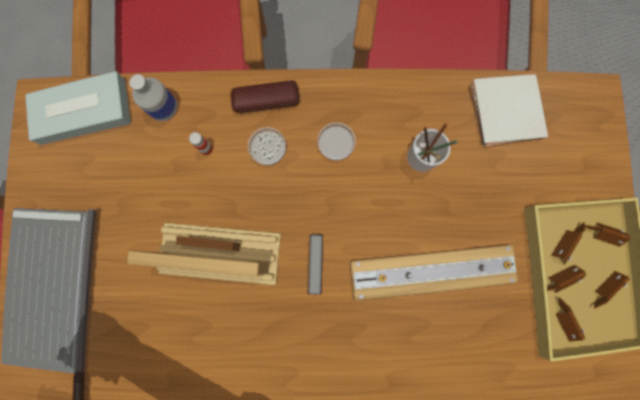

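View pics/side0.png

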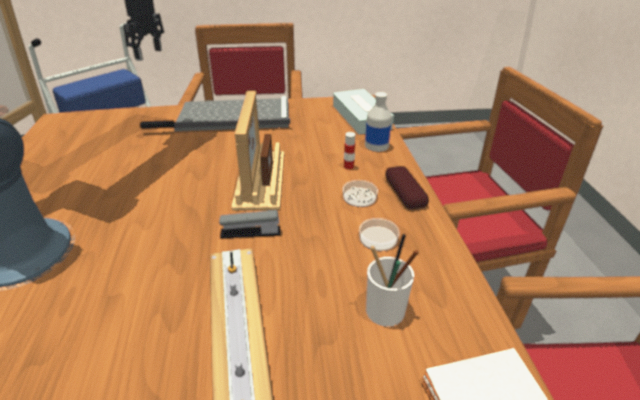

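The top view shows the frame's top rail from about (row 258, col 128) to (268, 270). The stand is at cols 350–516, with pegs near (274, 408) and (266, 481). In the side view the stand's pegs are at (289, 234) and (370, 239).

```bash
python3 - <<'E'
from h import *
np.set_printoptions(precision=4,suppress=True)
z=np.load("top0.npz"); im,d=z["im"],z["d"]
P=cloud("top",np.ones_like(d,bool),d)
def rect(Q):
    r=cv2.minAreaRect((Q[:,:2]*1000).astype(np.float32)); return r
Q=P[(P[:,2]>.17)&(P[:,2]<.205)&(abs(P[:,0]-.5)<.06)&(P[:,1]>.05)&(P[:,1]<.36)]
print("frame top",len(Q),np.median(Q[:,2]),rect(Q),np.cov(Q[:,:2].T)); w,v=np.linalg.eigh(np.cov(Q[:,:2].T)); print(Q.mean(0),v[:,1])
Q=P[(P[:,2]>.018)&(P[:,2]<.04)&(abs(P[:,0]-.48)<.08)&(P[:,1]<-.04)&(P[:,1]>-.46)]
print("stand",len(Q),np.median(Q[:,2]),rect(Q)); w,v=np.linalg.eigh(np.cov(Q[:,:2].T)); print(Q.mean(0),v[:,1])
# rim corners check by plane projection
print(atz("top",[[274,408],[266,481]],.053), atz("top",[[277,382],[264,508]],.036))
print("side", atz("side",[[287,234],[367,239]],.053))
a=cv2.resize(im[235:310,340:530],None,fx=4.2,fy=4.2,interpolation=cv2.INTER_CUBIC)
s=np.load("side0.npz")["im"][245:400,190:290]
b=cv2.resize(s,None,fx=1.8,fy=1.8,interpolation=cv2.INTER_CUBIC)
c=np.zeros((a.shape[0]+b.shape[0],a.shape[1],3),np.uint8); c[:a.shape[0]]=a; c[a.shape[0]:,:b.shape[1]]=b
t=cv2.resize(im[215:290,120:290],None,fx=3.4,fy=3.4,interpolation=cv2.INTER_CUBIC)[:b.shape[0],:]
c[a.shape[0]:a.shape[0]+t.shape[0],b.shape[1]:b.shape[1]+t.shape[1]]=t[:,:c.shape[1]-b.shape[1]]
print(c.shape,a.shape,b.shape);cv2.imwrite("pics/crop1.png",c[...,::-1])
E
```

```text
frame top 1785 0.18966970154682838 ((501.5235595703125, 230.25262451171875), (245.0531463623047, 25.108543395996094), 84.98007202148438) [[0.0001 0.0004]
 [0.0004 0.0048]]
[0.5013 0.2258 0.1894] [0.0884 0.9961]
stand 6346 0.026656916409720566 ((476.7626647949219, -248.59674072265625), (85.70951080322266, 360.59698486328125), 4.7375617027282715)
[ 0.4765 -0.2444  0.0271] [-0.0853  0.9964]
[[ 0.4746 -0.1842  0.053 ]
 [ 0.4884 -0.3395  0.053 ]] [[ 0.4684 -0.1323  0.036 ]
 [ 0.491  -0.4056  0.036 ]]
side [[ 0.477  -0.1969  0.053 ]
 [ 0.4889 -0.354   0.053 ]]
(594, 798, 3) (315, 798, 3) (279, 180, 3)
```

View pics/crop1.png

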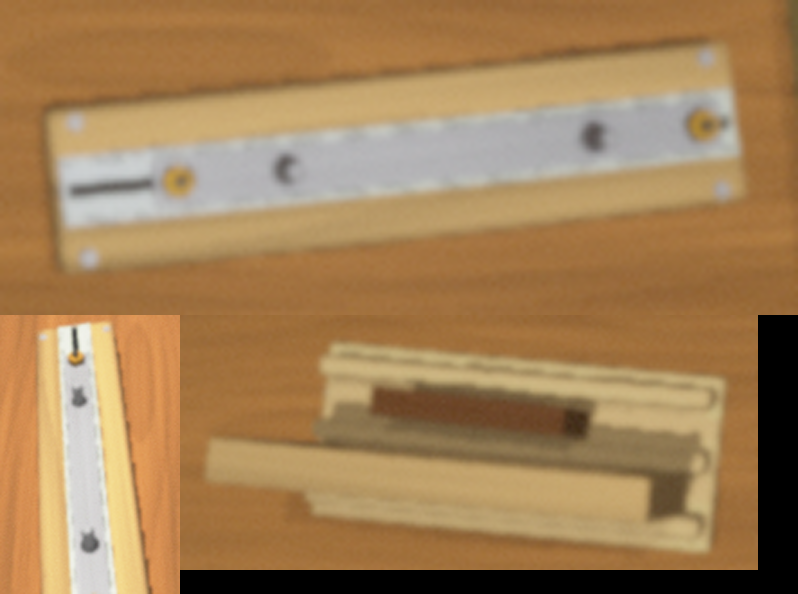

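Frame: middle (0.5015, 0.2303), yaw −0.088, top at 0.190 m as expected. Stand: centre (0.4768, −0.2486), yaw +0.083. The crop shows the pegs at (170, 288) and (135, 595), with the nuts outside them. I'm moving above the frame now and measuring the pegs meanwhile.

```bash
python3 -m inch '0 0 0.5 -60 130 -10 1; 0 0 1.253 -165 370 -10 1; 0 0 1.253 -165 370 -10 1; 0 0 1.253 -165 370 -10 1; 0 0 1.253 -165 370 -10 1; 0 0 1.253 -165 370 -10 1; 0 0 1.253 -165 370 -10 1; 0 0 1.253 -165 370 -10 1; 0 0 1.253 -165 370 -10 1; 0 0 1.253 -165 370 -10 1'
cat >> h.py <<'E'
from scipy.spatial.transform import Rotation as R
def go(x,y,z,yaw):
    o=arm.get_obs(); A=R.from_euler('xyz',o["eef_rot"]); B=R.from_euler('xyz',[np.pi,0,yaw])
    print("turn",np.round((A.inv()*B).as_rotvec(),4),"shift mm",np.round(A.inv().apply(np.array([x,y,z])-o["eef_pos"])*1000,1),
     "t",o["time"],"pos",np.round(o["eef_pos"],4),"rpy",np.round(o["eef_rot"],4),"F",np.round(o["ft_force"],2),"M",np.round(o["moment"],3),"w",round(o["gripper_width"],4))
E
python3 - <<'E'
from h import *
np.set_printoptions(precision=4,suppress=True)
for n in("side","top"):
    d=np.load(f"{n}0.npz")["d"]; P=cloud(n,np.ones_like(d,bool),d)
    c=np.array([.4768,-.2486]); u=np.array([-.0835,.9965]); v=np.array([u[1],-u[0]])
    s=(P[:,:2]-c)@u; t=(P[:,:2]-c)@v
    m=(P[:,2]>.038)&(P[:,2]<.07)&(abs(t)<.03)&(abs(s)<.18)
    o=np.argsort(s[m]); print(n); print(np.c_[s[m],t[m],P[m,2]][o][::max(1,m.sum()//50)])
go(.5015,.2303,.173,-.088)
E
```

```text
time: 2.55
eef_pos: [0.5009, 0.2316, 0.2553]
eef_rot: [-3.141, 0.0, -0.086]
ft_force: [0.3, 1.3, 0.3]
gripper_width: 0.0856
side
[[-0.107   0.002   0.0421]
 [-0.1067  0.0022  0.0441]
 [-0.1057  0.0032  0.0398]
 [-0.1055  0.0001  0.0505]
 [-0.1052  0.0046  0.0385]
 [-0.1049  0.0031  0.0513]
 [-0.1048  0.0034  0.0536]
 [-0.1046  0.0028  0.0485]
 [-0.1045  0.0006  0.0539]
 [-0.1038  0.0008  0.0554]
 [-0.1037  0.0002  0.0502]
 [-0.1035  0.0055  0.046 ]
 [-0.1032  0.0057  0.048 ]
 [-0.1028  0.006   0.0498]
 [-0.1024  0.0048  0.0521]
 [-0.1021  0.002   0.0525]
 [-0.1018  0.0065  0.0406]
 [-0.1013 -0.0023  0.0397]
 [-0.1003  0.0024  0.0547]
 [-0.1     0.0007  0.0522]
 [-0.0989 -0.0006  0.0534]
 [-0.0974 -0.0005  0.0537]
 [ 0.053   0.0028  0.0518]
 [ 0.0535  0.0033  0.0411]
 [ 0.0538  0.0016  0.0412]
 [ 0.0542 -0.0004  0.0385]
 [ 0.0546 -0.0013  0.0459]
 [ 0.0548  0.0043  0.0495]
 [ 0.055   0.0063  0.0514]
 [ 0.0551  0.0029  0.052 ]
 [ 0.0554  0.004   0.0465]
 [ 0.0559  0.0065  0.053 ]
 [ 0.056   0.0023  0.0462]
 [ 0.0564 -0.0011  0.0465]
 [ 0.0566 -0.0003  0.0535]
 [ 0.058  -0.0021  0.0524]
[... 1370 characters left out ...]
038  0.0387]
 [ 0.0626 -0.0011  0.0524]
 [ 0.0641  0.0027  0.0406]
 [ 0.0646 -0.0009  0.0521]
 [ 0.0648  0.0012  0.0541]
 [ 0.1107  0.0031  0.0402]
 [ 0.1112  0.0011  0.0422]
 [ 0.1124  0.0053  0.0391]
 [ 0.1135 -0.005   0.0396]
 [ 0.1148  0.0035  0.04  ]
 [ 0.1156 -0.0027  0.0407]
 [ 0.1159 -0.0004  0.0446]
 [ 0.1167  0.0036  0.0385]
 [ 0.1176  0.0018  0.0437]
 [ 0.1178 -0.0002  0.0437]
 [ 0.1191  0.0039  0.041 ]
 [ 0.1193 -0.0003  0.0388]
 [ 0.1197 -0.0045  0.0383]
 [ 0.1213  0.002   0.0395]
 [ 0.1232  0.0021  0.0385]]
turn [-0.0002  0.0003  0.0023] shift mm [ 0.7  1.3 82.3] t 2.55 pos [0.5009 0.2316 0.2553] rpy [-3.1414  0.0003 -0.0857] F [0.35 1.25 0.33] M [-0.005 -0.031 -0.012] w 0.0856
```

Both cameras and the nuts agree: the bar's middle is 19.5 mm toward −y from the stand's middle, at about (0.4784, −0.2680), with tips at 0.053 m. Next I descend and grip.

```bash
python3 -m inch '0 0 0 0.7 1.3 45 1; 0 0 0 0.7 1.3 75 1; 0 0 0 0.7 1.3 82 1; 0 0 0 0.7 1.3 82 1;0 0 0 0.7 1.3 82 -0.2; 0 0 0 0.7 1.3 82 -0.5; 0 0 0 0.7 1.3 82 -1; 0 0 0 0.7 1.3 82 -1; 0 0 0 0.7 1.3 82 -1; 0 0 0 0.7 1.3 82 -1'
python3 -c "
from h import *
go(.5015,.2303,.273,-.088)"
```

```text
time: 3.8
eef_pos: [0.5023, 0.2304, 0.1741]
eef_rot: [-3.141, -0.001, -0.086]
ft_force: [0.1, 0.2, 5.6]
gripper_width: 0.0231
turn [-0.0008 -0.0015  0.0022] shift mm [ -0.6   0.1 -98.9] t 3.8 pos [0.5023 0.2304 0.1741] rpy [-3.1408e+00 -1.5000e-03 -8.5800e-02] F [0.13 0.18 5.64] M [-0.019 -0.188 -0.01 ] w 0.0231
```

```bash
python3 -m inch '0 0 0 0 0 -5 -1; 0 0 0 0 0 -12 -1; 0 0 0 0 0 -25 -1; 0 0 0 0 0 -40 -1; 0 0 0 0 0 -60 -1; 0 0 0 0 0 -75 -1; 0 0 0 0 0 -80 -1; 0 0 0 0 0 -80 -1;0 0 0 0 0 -80 -1; 0 0 0 0 0 -80 -1'
python3 -c "
from h import *
go(.4784,-.2680,.254,.083)
im,d=arm.grab_frame('side'); np.savez('side1.npz',im=im,d=d); cv2.imwrite('pics/side1.png',im[...,::-1])
im,d=arm.grab_frame('top'); np.savez('top1.npz',im=im,d=d)
P=cloud('top',d>0,d)
Q=P[(P[:,2]>.255)&(P[:,2]<.285)&(abs(P[:,0]-.5)<.06)&(P[:,1]>.05)&(P[:,1]<.40)]
print(len(Q),cv2.minAreaRect((Q[:,:2]*1000).astype(np.float32)))
for a,b in((.08,.16),(.16,.2),(.26,.3),(.3,.4)):
    q=Q[(Q[:,1]>a)&(Q[:,1]<b)]; print(a,len(q),np.median(q,0) if len(q) else '')
"
```

```text
time: 5.05
eef_pos: [0.5017, 0.2303, 0.2533]
eef_rot: [-3.141, -0.0, -0.086]
ft_force: [-0.5, -0.3, -3.9]
gripper_width: 0.0232
turn [-3.000e-04 -1.000e-04 -1.687e-01] shift mm [ 19.5 498.4  -0.8] t 5.05 pos [0.5017 0.2303 0.2533] rpy [-3.1413 -0.     -0.0857] F [-0.47 -0.27 -3.93] M [ 0.006 -0.003  0.027] w 0.0232
1158 ((499.4325256347656, 167.28224182128906), (118.85414123535156, 63.31153106689453), 89.88317108154297)
0.08 479 [0.4915431  0.13283736 0.26894693]
0.16 376 [0.49623528 0.17990054 0.26911495]
0.26 0 
0.3 0
```

View pics/side1.png

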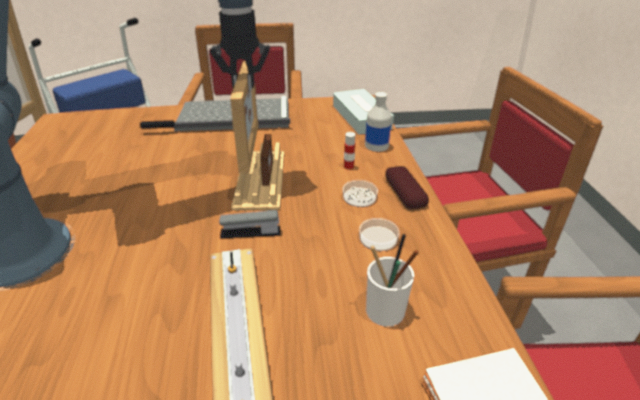

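The side view shows the frame held upright at about (120, 243), clear of the rack, with the small frame still in its slot at (158, 267). Weight is about 4 N. Next I carry it over the stand.

```bash
python3 -m inch '0 0 0 0 15 0 -1; 0 0 -0.02 2 45 0 -1; 0 0 -0.04 4 90 0 -1; 0 0 -0.06 6 145 0 -1; 0 0 -0.08 8 200 0 -1; 0 0 -0.1 10 255 0 -1; 0 0 -0.12 12 310 0 -1; 0 0 -0.14 15 365 0 -1; 0 0 -0.16 17 415 0 -1; 0 0 -0.169 18.5 460 0 -1; 0 0 -0.169 19.5 488 0 -1; 0 0 -0.169 19.5 498.4 0 -1'
python3 -m inch '0 0 0 0 0 0 -1; 0 0 0 0 0 0 -1'
cat > look.py <<'E'
import sys
from h import *
np.set_printoptions(precision=4,suppress=True)
k=sys.argv[1]; go(.4784,-.2680,float(sys.argv[2]),.083)
o=arm.get_obs(); zt=o["eef_pos"][2]+.0165
c=np.array([.4768,-.2486]); u=np.array([-.0835,.9965]); v=np.array([u[1],-u[0]])
for n in("side","top"):
    im,d=arm.grab_frame(n); np.savez(f"{n}{k}.npz",im=im,d=d); cv2.imwrite(f"pics/{n}{k}.png",im[...,::-1])
    P=cloud(n,d>0,d); s=(P[:,:2]-c)@u; t=(P[:,:2]-c)@v
    m=(abs(P[:,2]-zt)<.008)&(abs(t)<.03)&(abs(s)<.2)
    print(n,m.sum(),"top z",np.median(P[m,2]),"s range",np.percentile(s[m],[0,1,99,100]))
    for a in np.arange(-.15,.12,.03):
        q=m&(s>a)&(s<a+.03)
        if q.sum()>15: print("  s %.3f n %d t lo/hi"%(a+.015,q.sum()),np.percentile(t[q],[2,98]))
E
python3 look.py 2 .22
```

```text
time: 6.65
eef_pos: [0.4776, -0.27, 0.2531]
eef_rot: [-3.141, -0.0, 0.08]
ft_force: [1.0, -0.1, -4.5]
gripper_width: 0.0231
time: 6.9
eef_pos: [0.4774, -0.269, 0.2531]
eef_rot: [-3.141, 0.0, 0.081]
ft_force: [-0.9, 0.1, -4.1]
gripper_width: 0.0231
turn [-0.001   0.0001 -0.0018] shift mm [ 1.1 -0.9 33.1] t 6.9 pos [ 0.4774 -0.269   0.2531] rpy [-3.1406  0.0001  0.0812] F [-0.95  0.14 -4.13] M [ 0.03  -0.047  0.011] w 0.0231
side 2129 top z 0.2695965469568442 s range [-0.1446 -0.1436  0.0318  0.0385]
  s -0.135 n 464 t lo/hi [-0.0126  0.0107]
  s -0.105 n 398 t lo/hi [-0.0127  0.0109]
  s -0.075 n 329 t lo/hi [-0.0123  0.0102]
  s -0.045 n 385 t lo/hi [-0.0178  0.0158]
  s -0.015 n 358 t lo/hi [-0.025  0.023]
  s 0.015 n 165 t lo/hi [-0.0112  0.0072]
  s 0.045 n 30 t lo/hi [-0.0111  0.0026]
top 1132 top z 0.26865387511876054 s range [-0.0224 -0.0176  0.0986  0.0991]
  s -0.015 n 205 t lo/hi [-0.0185  0.0151]
  s 0.015 n 263 t lo/hi [-0.0133  0.0088]
  s 0.045 n 283 t lo/hi [-0.014   0.0095]
  s 0.075 n 284 t lo/hi [-0.0138  0.0099]
  s 0.105 n 97 t lo/hi [-0.0131  0.0095]
```

Relative to the pegs as each camera sees them, the frame is about 2.5 mm short in x and 1.7 mm too far toward −y. I'm correcting that and going down to about 8 mm over the tips.

```bash
python3 -m inch '0 0 -0.002 2.5 -1.7 6 -1; 0 0 -0.002 2.5 -1.7 15 -1; 0 0 -0.002 2.5 -1.7 24 -1; 0 0 -0.002 2.5 -1.7 29 -1; 0 0 -0.002 2.5 -1.7 30 -1; 0 0 -0.002 2.5 -1.7 30 -1'
python3 look.py 3 .22
python3 - <<'E'
from h import *
a=cv2.imread("pics/side3.png")[200:400,180:290]; b=cv2.imread("pics/top3.png")[230:310,340:530]
a=cv2.resize(a,None,fx=3,fy=3,interpolation=cv2.INTER_CUBIC); b=cv2.resize(b,(456,192),interpolation=cv2.INTER_CUBIC)
c=np.zeros((600,790,3),np.uint8); c[:,:330]=a; c[:192,332:788]=b; cv2.imwrite("pics/crop3.png",c)
E
```

```text
time: 7.75
eef_pos: [0.48, -0.2671, 0.2233]
eef_rot: [-3.141, -0.0, 0.084]
ft_force: [0.1, -0.7, -4.3]
gripper_width: 0.0232
turn [-0.0006 -0.0002  0.0006] shift mm [-1.7  0.8  3.3] t 7.75 pos [ 0.48   -0.2671  0.2233] rpy [-3.141  -0.0002  0.0836] F [ 0.15 -0.75 -4.3 ] M [ 0.063 -0.062  0.013] w 0.0232
side 1987 top z 0.23983005276969416 s range [-0.1424 -0.1415  0.0277  0.0324]
  s -0.135 n 399 t lo/hi [-0.0094  0.0136]
  s -0.105 n 384 t lo/hi [-0.0091  0.0139]
  s -0.075 n 317 t lo/hi [-0.0088  0.0131]
  s -0.045 n 308 t lo/hi [-0.0139  0.0149]
  s -0.015 n 405 t lo/hi [-0.022   0.0259]
  s 0.015 n 166 t lo/hi [-0.0084  0.0107]
top 1026 top z 0.23882917177927193 s range [-0.0163 -0.0141  0.0992  0.1007]
  s -0.015 n 149 t lo/hi [-0.0159  0.0178]
  s 0.015 n 250 t lo/hi [-0.011   0.0118]
  s 0.045 n 264 t lo/hi [-0.0116  0.0122]
  s 0.075 n 270 t lo/hi [-0.0112  0.0124]
  s 0.105 n 93 t lo/hi [-0.0102  0.0128]
```

View pics/crop3.png

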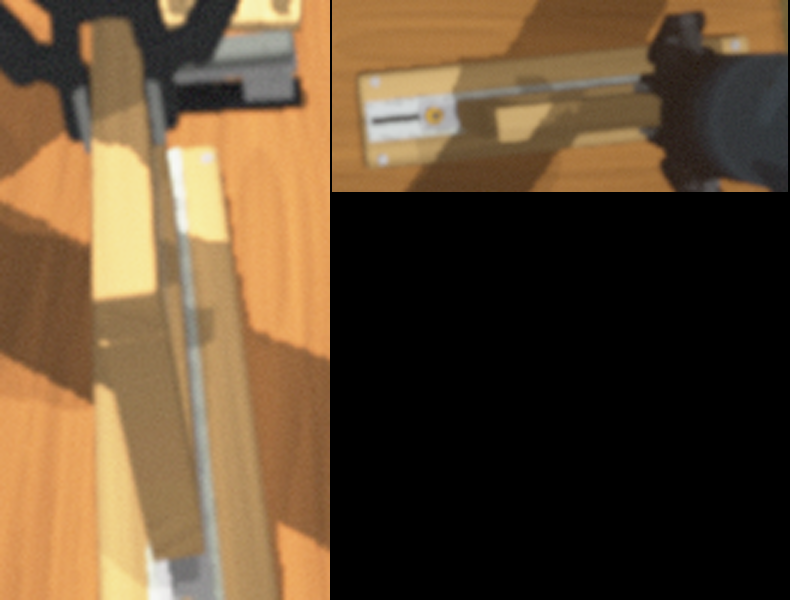

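The frame sits over the bar in both views, with t within 0.5 mm of the pegs as each camera sees them. Lowering in small feeling steps.

```bash
python3 -m inch '0 0 0 0 0 3 -1; 0 0 0 0 0 5 -1; 0 0 0 0 0 6 -1; 0 0 0 0 0 6.5 -1; 0 0 0 0 0 7 -1;0 0 0 0 0 7.5 -1'
python3 -m inch '0 0 0 0 0 0.5 -1; 0 0 0 0 0 1 -1; 0 0 0 0 0 1 -1'
python3 -m inch '0 0 0 0 0 0.5 -1; 0 0 0 0 0 1 -1; 0 0 0 0 0 1 -1'
python3 -c "
from h import *
go(.48,-.267,.2,.083)"
```

```text
time: 8.6
eef_pos: [0.4802, -0.2672, 0.2161]
eef_rot: [-3.142, -0.001, 0.084]
ft_force: [0.2, 0.4, -4.0]
gripper_width: 0.0231
time: 8.98
eef_pos: [0.4802, -0.2671, 0.2151]
eef_rot: [-3.141, -0.001, 0.084]
ft_force: [-0.4, 0.4, -4.5]
gripper_width: 0.023
time: 9.35
eef_pos: [0.4802, -0.2671, 0.214]
eef_rot: [-3.141, -0.001, 0.084]
ft_force: [-0.2, -0.3, -4.2]
gripper_width: 0.0234
turn [-0.0002 -0.0006  0.0008] shift mm [-0.2 -0.1 14. ] t 9.35 pos [ 0.4802 -0.2671  0.214 ] rpy [-3.1414e+00 -6.0000e-04  8.3800e-02] F [-0.18 -0.25 -4.16] M [ 0.038 -0.07  -0.004] w 0.0234
```

```bash
for i in 1; do python3 -m inch '0 0 0 0 0 0.5 -1; 0 0 0 0 0 1 -1; 0 0 0 0 0 1 -1'; done
python3 -m inch '0 0 0 0 0 0.5 -1; 0 0 0 0 0 1 -1; 0 0 0 0 0 1 -1'
python3 -c "
from h import *
go(.48,-.267,.2,.083)"
```

```text
time: 9.72
eef_pos: [0.4801, -0.2671, 0.213]
eef_rot: [-3.141, -0.001, 0.084]
ft_force: [0.4, 0.3, -5.0]
gripper_width: 0.023
time: 10.1
eef_pos: [0.4801, -0.2671, 0.2119]
eef_rot: [-3.141, -0.0, 0.084]
ft_force: [0.3, -0.5, -3.9]
gripper_width: 0.0233
turn [-0.0004 -0.0004  0.0008] shift mm [-0.1 -0.1 11.9] t 10.1 pos [ 0.4801 -0.2671  0.2119] rpy [-3.1412e+00 -4.0000e-04  8.3800e-02] F [ 0.32 -0.5  -3.89] M [0.033 0.08  0.038] w 0.0233
```

Underside should now be about 3 mm below the tips with no upward force, which suggests both pegs have entered. Continuing.

```bash
python3 -m inch '0 0 0 0 0 0.7 -1; 0 0 0 0 0 1.4 -1; 0 0 0 0 0 2 -1; 0 0 0 0 0 2 -1'
python3 -c "
from h import *
go(.48,-.267,.2,.083)"
```

```text
time: 10.6
eef_pos: [0.48, -0.267, 0.2098]
eef_rot: [-3.141, -0.0, 0.084]
ft_force: [-1.0, -0.6, -3.9]
gripper_width: 0.0233
turn [-0.0005 -0.0003  0.0007] shift mm [-0.  -0.   9.8] t 10.6 pos [ 0.48   -0.267   0.2098] rpy [-3.1411e+00 -3.0000e-04  8.3700e-02] F [-0.97 -0.56 -3.9 ] M [ 0.033  0.008 -0.068] w 0.0233
```

```bash
python3 -m inch '0 0 0 0 0 1 -1; 0 0 0 0 0 2 -1; 0 0 0 0 0 3 -1; 0 0 0 0 0 4 -1; 0 0 0 0 0 4 -1'
python3 -m inch '0 0 0 0 0 1 -1; 0 0 0 0 0 2 -1; 0 0 0 0 0 3 -1; 0 0 0 0 0 4 -1; 0 0 0 0 0 4 -1'
python3 -c "
from h import *
go(.48,-.267,.1931,.083)"
```

```text
time: 11.22
eef_pos: [0.48, -0.267, 0.2057]
eef_rot: [-3.141, -0.0, 0.084]
ft_force: [-0.4, 0.5, -4.9]
gripper_width: 0.0231
time: 11.85
eef_pos: [0.4799, -0.2669, 0.2015]
eef_rot: [-3.141, 0.0, 0.084]
ft_force: [0.6, 0.2, -4.1]
gripper_width: 0.0232
turn [-0.0008  0.0001  0.0007] shift mm [0.1 0.1 8.4] t 11.85 pos [ 0.4799 -0.2669  0.2015] rpy [-3.1408e+00  1.0000e-04  8.3700e-02] F [ 0.58  0.2  -4.12] M [ 0.021  0.051 -0.035] w 0.0232
```

```bash
python3 -m inch '0 0 0 0 0 1 -1; 0 0 0 0 0 2 -1; 0 0 0 0 0 3 -1; 0 0 0 0 0 4 -1; 0 0 0 0 0 5 -1; 0 0 0 0 0 5.5 -1;0 0 0 0 0 6 -1; 0 0 0 0 0 6 -1'
python3 -m inch '0 0 0 0 0 0.5 -1; 0 0 0 0 0 1 -1; 0 0 0 0 0 1 -1'
python3 -m inch '0 0 0 0 0 0.3 -1; 0 0 0 0 0 0.6 -1; 0 0 0 0 0 0.6 -1'
python3 -c "
from h import *
go(.48,-.267,.1931,.083)"
```

```text
time: 12.85
eef_pos: [0.4799, -0.2669, 0.1955]
eef_rot: [-3.141, 0.0, 0.084]
ft_force: [0.5, -0.1, -4.6]
gripper_width: 0.0235
time: 13.22
eef_pos: [0.4798, -0.2669, 0.1945]
eef_rot: [-3.141, 0.0, 0.084]
ft_force: [-0.4, -0.6, -4.2]
gripper_width: 0.0235
time: 13.6
eef_pos: [0.4798, -0.2669, 0.1938]
eef_rot: [-3.141, 0.0, 0.084]
ft_force: [0.4, -0.5, -3.7]
gripper_width: 0.0231
turn [-0.0009  0.0002  0.0007] shift mm [0.2 0.1 0.7] t 13.6 pos [ 0.4798 -0.2669  0.1938] rpy [-3.1407e+00  2.0000e-04  8.3700e-02] F [ 0.39 -0.47 -3.68] M [-0.018 -0.027 -0.022] w 0.0231
```

```bash
for i in 1; do python3 -m inch '0 0 0 0 0 0.3 -1; 0 0 0 0 0 0.5 -1; 0 0 0 0 0 0.5 -1'; done
python3 -m inch '0 0 0 0 0 0.3 -1; 0 0 0 0 0 0.5 -1; 0 0 0 0 0 0.5 -1'
python3 -c "
from h import *
go(.48,-.267,.1931,.083)"
```

```text
time: 13.98
eef_pos: [0.4798, -0.2669, 0.1933]
eef_rot: [-3.141, 0.0, 0.084]
ft_force: [0.6, -0.0, -4.7]
gripper_width: 0.0228
time: 14.35
eef_pos: [0.4799, -0.2669, 0.1931]
eef_rot: [-3.141, -0.0, 0.084]
ft_force: [-0.6, 1.5, -1.8]
gripper_width: 0.0228
turn [-0.0008 -0.0001  0.0007] shift mm [0.1 0.1 0. ] t 14.35 pos [ 0.4799 -0.2669  0.1931] rpy [-3.1408e+00 -1.0000e-04  8.3700e-02] F [-0.59  1.53 -1.84] M [0.094 0.178 0.008] w 0.0228
```

Contact came at exactly the seat height (0.1931). One more light step, then I check the height with the cameras.

```bash
python3 -m inch '0 0 0 0 0 0.3 -1; 0 0 0 0 0 0.5 -1; 0 0 0 0 0 0.5 -1'
python3 look.py 4 .1931
python3 - <<'E'
import cv2
cv2.imwrite("pics/crop4.png",cv2.resize(cv2.imread("pics/side4.png")[220:400,170:300],(433,600),interpolation=cv2.INTER_CUBIC))
E
```

```text
time: 14.72
eef_pos: [0.48, -0.2668, 0.1931]
eef_rot: [-3.141, -0.001, 0.084]
ft_force: [-1.4, 2.5, 2.5]
gripper_width: 0.0233
turn [-0.0005 -0.0005  0.0009] shift mm [-1.7  1.  -0. ] t 14.725 pos [ 0.48   -0.2668  0.1931] rpy [-3.1411 -0.0005  0.0839] F [-1.41  2.54  2.48] M [ 0.299  0.378 -0.011] w 0.0233
side 1956 top z 0.20959758680801235 s range [-0.1426 -0.1414  0.0229  0.0272]
  s -0.135 n 396 t lo/hi [-0.0103  0.0135]
  s -0.105 n 372 t lo/hi [-0.0099  0.0138]
  s -0.075 n 332 t lo/hi [-0.0095  0.014 ]
  s -0.045 n 295 t lo/hi [-0.0126  0.0163]
  s -0.015 n 406 t lo/hi [-0.022   0.0255]
  s 0.015 n 155 t lo/hi [-0.0084  0.0099]
top 942 top z 0.2084699106907868 s range [-0.0157 -0.0126  0.099   0.0998]
  s -0.015 n 129 t lo/hi [-0.0157  0.0173]
  s 0.015 n 241 t lo/hi [-0.0118  0.0117]
  s 0.045 n 242 t lo/hi [-0.0115  0.0119]
  s 0.075 n 245 t lo/hi [-0.0113  0.0125]
  s 0.105 n 85 t lo/hi [-0.0105  0.012 ]
```

View pics/crop4.png

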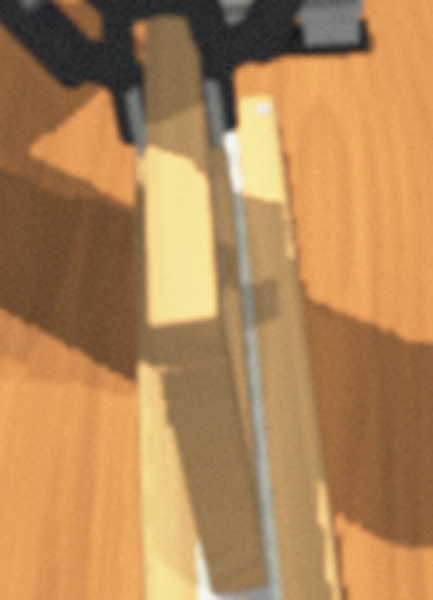

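Top edge reads 0.2085–0.2096 m against 0.209 expected when seated, and the picture shows the underside on the bar along the channel. Letting go.

```bash
python3 -m inch '0 0 0 0 0 0 -0.4; 0 0 0 0 0 0 -0.2; 0 0 0 0 0 0 0; 0 0 0 0 0 0 0.2; 0 0 0 0 0 0 0.2'
python3 -m inch '0 0 0 0 0 -5 0.2; 0 0 0 0 0 -15 0.2; 0 0 0 0 0 -40 0.2; 0 0 0 0 0 -80 0.2; 0 0 0 0 0 -120 0.2; 0 0 0 0 0 -120 0.2; 0 0 0 0 -50 -120 0.2;0 0 0 0 -100 -120 0.2; 0 0 0 0 -150 -120 0.2; 0 0 0 0 -200 -120 0.2; 0 0 0 0 -250 -120 0.2; 0 0 0 0 -250 -120 0.2'
python3 - <<'E'
from h import *
np.set_printoptions(precision=4,suppress=True)
c=np.array([.4768,-.2486]); u=np.array([-.0835,.9965]); v=np.array([u[1],-u[0]])
for n in("side","top"):
    im,d=arm.grab_frame(n); cv2.imwrite(f"pics/{n}5.png",im[...,::-1])
    P=cloud(n,d>0,d); s=(P[:,:2]-c)@u; t=(P[:,:2]-c)@v
    m=(abs(P[:,2]-.209)<.008)&(abs(t)<.03)&(abs(s)<.2)
    print(n,m.sum(),"s",np.percentile(s[m],[0,1,99,100]))
    for a in np.arange(-.15,.12,.045):
        q=m&(s>a)&(s<a+.045)
        if q.sum()>15: print(" s %.3f z %.4f t"%(a+.022,np.median(P[q,2])),np.percentile(t[q],[2,98]))
a=cv2.imread("pics/side5.png");b=cv2.imread("pics/top5.png")
cv2.imwrite("pics/both5.png",np.hstack([a[60:,120:460],b[60:,100:540]]))
E
```

```text
time: 15.45
eef_pos: [0.48, -0.2669, 0.1931]
eef_rot: [-3.141, -0.001, 0.084]
ft_force: [-1.2, -0.4, -0.6]
gripper_width: 0.0514
time: 16.95
eef_pos: [0.4581, -0.0151, 0.3128]
eef_rot: [-3.14, 0.0, 0.089]
ft_force: [-0.0, 0.4, -0.2]
gripper_width: 0.0513
side 2235 s [-0.1425 -0.1413  0.0931  0.0995]
 s -0.128 z 0.2093 t [-0.0091  0.0147]
 s -0.083 z 0.2093 t [-0.0084  0.0149]
 s -0.038 z 0.2097 t [-0.0077  0.0141]
 s 0.007 z 0.2099 t [-0.0084  0.0143]
 s 0.052 z 0.2096 t [-0.0081  0.0143]
 s 0.097 z 0.2088 t [-0.0077  0.014 ]
top 1698 s [-0.1399 -0.1367  0.0974  0.1   ]
 s -0.128 z 0.2083 t [-0.0108  0.0124]
 s -0.083 z 0.2083 t [-0.0106  0.0132]
 s -0.038 z 0.2083 t [-0.0103  0.0121]
 s 0.007 z 0.2083 t [-0.0108  0.0127]
 s 0.052 z 0.2084 t [-0.0091  0.0132]
 s 0.097 z 0.2081 t [0.0004 0.0137]
```

View pics/both5.png

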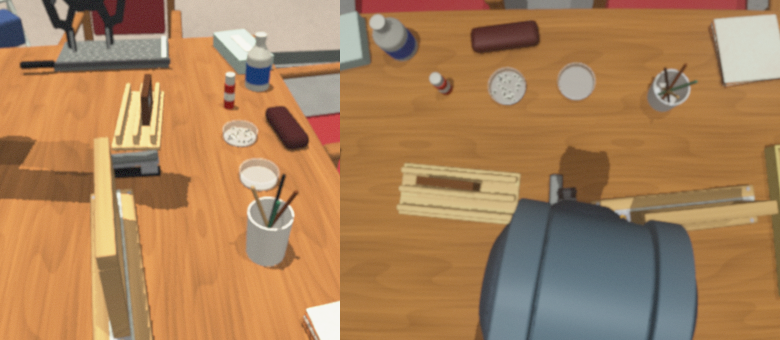

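The frame stands upright and seated on the stand, at cols 95–120 in the left panel. Its top is level at 0.208–0.210 m along its whole length. The gripper is clear, and the small frame and the other things are where they were.

```bash
python3 -c "
from workcell import arm
print(arm.job_done())"
```

```text
the job is handed in; nothing more can be done
None
```

I lifted the larger frame out of the rack, hung it on the stand's two pegs, let go and handed the job in at about 17 s. No verdict was reported, so the result below rests on my own last checks.

- **Lowering:** The wrist force stayed at the frame's weight (about 4 N) all the way down. First contact came exactly at the expected seat height, and the wrist read only about +2.5 N there, roughly 7 N of press on the bar.
- **Height:** After release the top edge was level along its whole length, at 0.208–0.210 m against 0.209 m expected when seated.
- **Position:** The frame is parallel to the stand. It sits 1–3 mm off the stand's middle line (limit 5 mm) and about 20 mm toward −y from its middle, where the bar is clamped (limit 25 mm).
- **Other things:** In the last pictures the small frame, stapler, dishes, glue stick and cup look unmoved; I compared these by eye only. The gripper was about 10 cm above the frame's top and well to one side.
- **Disagreement:** The two cameras differ by 1–2 mm across the stand and along it, which is within their calibration. The pegs cannot be seen inside the holes, so their engagement is inferred from the height and the force.

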